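# Eject the first-aid tin from its sloped pocket and send it down the spout into the box

### The arm

A 6-joint arm with a two-finger parallel gripper is mounted at the origin on the work surface. World frame = base frame: x ahead of the robot, y to its left, z up, the work surface at z = 0. Lengths are in mm, angles in rad, forces in N, time in s.
With the tool pointing down it reaches from about 350 to 975 mm from the base axis. Payload 7.1 kg.
Tool frame: the origin (TCP) lies midway between the tips of the shut fingers; the grasp point (between the pads) lies ctrl.tcp_to_grasp behind it (ctrl.tcp_to_grasp is the distance from the TCP to the grasp point, in mm); z points along the fingers, y is the direction in which the jaws open and shut (so a half turn about z gives the same grasp; the last joint's range is limited). The gripper opens to 88 mm and grips with 3 to 60 N. Pads are 20 mm wide; open, the fingers measure 115 mm over their backs; the gripper's body (75 mm by 178 mm) begins 61 mm behind the grasp point.
Start: joints at [-1.352, 0.423, 1.63, -0, 1.089, -0.019], TCP at [147.247, -607.39, 185.475] pointing down, gripper open.
Joint ranges: [-3, 3], [-0.9, 2.11], [0.09, 2.58], [-1.31, 4.45], [0.11, 2.69], [-2.54, 2.54]. Speed limits (rad/s): [2.39, 2.39, 3.01, 3.14, 3.14, 3.14].

### API

Orientations are given as a rotation vector (axis times angle).
In Python, from workcell import ctrl gives the robot as it stands.
- The arm moves only by the tool play_rows, never from a script. Its argument "increments" is text: rows parted by semicolons, each of 5 numbers parted by spaces: the opening, from 0 (shut) to 1 (fully open), then the shift along the world's x, y, z in m, then the turn about the world's z in degrees. A call has 1 to 20 rows; each row shifts and turns the commanded pose from where the row before left it; what a row does not reach is not made up. A row lasts 1/10 s, in which the tool goes at most 50 mm and 8.59 degrees, less where a joint would pass 70% of its speed; a pose out of reach is approached as far as the arm can. A call is refused whole if a number of a shift passes 0.05 or a number of a turn 8.59, either way. A call with a gripper value outside its range is refused whole. The fingers move at their own pace and stop on an object; the grip force is fixed at half the most. Time passes only in rows, so rows that do not move let the fingers close. It gives the time, the measured TCP pose, the force and the opening at its end, in the units of the state.
- ctrl.get_obs(): the state, without advancing time (a new reading comes with each control period).
- ctrl.get_image(name): name is "scene" or "top" or "wrist"; returns a dict with "img" (400x640x3 uint8, red, green, blue), "range_z" (400x640 float32, mm along the optical axis (not along the pixel's ray), 0 where there is no reading), "vertical_fov" (degrees; the focal length in pixels is half the picture's height over the tangent of half this angle, whatever the lens; pixels are square), "cx", "cy" (the principal point, pixels), "k1" (the pictures are not rectified: a ray, as slopes to the right and down, at radius r is drawn at 1 + k1 r^2 times it, then the intrinsics apply), "origin" and "attitude" of the camera in the world. Camera axes: x right, y down, z forward; pixel columns grow to the right and rows downward; lengths in mm; the calibration is good to about 2 mm. A picture is of the moment at which its call begins.
- ctrl.close_job(): hands the job in, once; it reports no verdict.
The state is a dict: "t": time; "qpos": joint angles; "qvel": joint speeds; "joint_torque": joint torques, N m; "ee_pos": TCP position; "orientation": TCP orientation; "ft_force": force on the tool from outside, world axes, zero at the start; "moment": the same for the moment, N m; "width": finger opening in mm.
Only numpy, scipy, OpenCV 4.12 (cv2) and the standard library are available. Lean on these libraries where they do the work, as an engineer would, in place of code of your own. Each camera call takes 0.05 s, during which the arm holds its last target. There are 200 camera calls.

### The job

First push the receiving box along its rail until it stops under the spout. Then press down the orange pedal in front of the green tin, all the way, so that the tin is raised out of its sloped pocket and stays up; grip the raised tin, lift it out, lower its underside into the flared mouth of the spout and let go so that it falls into the box. Leave the blue tin down in its pocket, do not press its pedal, and leave the tape roll, flask and carton where they stand.

Things in the scene. Friction and masses are not known exactly. Their poses are not given: they have to be found in the camera images.
- jig: Fixed plywood jig, 310 mm wide, 190 mm high. Origin on the table, under the middle of the pocket floors; x points away from the robot, y left, z up. Its face slopes 30 degrees towards the robot (normal (-0.5, 0, 0.866) in this frame), 90 mm up the slope by 290 mm. Two pockets in it at y = +65 and -65 mm, each 40 x 98 mm, long side along y, 55 mm deep; floors' middles 120 mm up.
- pocket_left (a point): Middle of the left pocket's mouth (y = +65 mm of the jig), in the plane of the sloped face, 168 mm above the table; axes as jig. Under its floor the tip of a bent steel lever, pivoted in front, pushes the tin up through a hole, along the face normal, when that pocket's pedal is pressed.
- pocket_right (a point): Middle of the right pocket's mouth (y = -65 mm of the jig), in the plane of the sloped face, 168 mm above the table; axes as jig. Under its floor the tip of a bent steel lever, pivoted in front, pushes the tin up through a hole, along the face normal, when that pocket's pedal is pressed.
- pedal_left (a point): Middle of the upper face of the orange pedal (44 x 60 x 6 mm) of the left pocket (y = +65 mm of the jig), in front of the jig, about 107 mm above the table when up. Pressed fully it moves about 27 mm down and 6 mm towards the robot; it takes about 10 N. It stays where it is left (stiff pivot).
- pedal_right (a point): The same for the right pocket (y = -65 mm of the jig).
- lever_left (a joint): Left ejector lever: 0 = pedal up, tin flush in the pocket; 0.39 rad = pedal fully down, tin raised about 36 mm. Stays where it is left.
- lever_right (a joint): The same for the right lever.
- green_tin_center (a point): Centre of the green first-aid tin with a white cross on top: 38 (x) x 96 (y) x 55 mm (z), 0.15 to 0.3 kg. It lies in one of the two pockets, flush with the sloped face, z along the face normal, 38 mm side up the slope. Raised, its top stands about 36 mm out of the face, to be gripped across the 38 mm with the tool tilted like the pocket.
- blue_tin_center (a point): Centre of the blue tin with a white stripe, same size, in the other pocket. To be left alone.
- rail: Fixed slide rail with a spout over it. Origin on the table under the middle of the spout; y is the direction in which the box is pushed, x away from the robot. A post carries the spout from its far (+x) side.
- spout_mouth (a point): Centre of the spout's mouth, level with the top of its lips, 225 mm above the table; axes as rail. The spout is a straight aluminium duct, inside 64 (x) x 124 mm (y), from 115 to 200 mm above the table; above that lips flare out at 45 degrees to a mouth of about 115 x 175 mm.
- box (a joint): Travel of the receiving box along the rail (m): grows towards the spout, 0.12 = against the stop under the spout. Starts at 0 to 0.05. It takes about 3 N to slide and stays where it is left.
- box_floor (a point): Middle of the inner floor of the purple open box (outside 110 x 150 x 75 mm, 5 mm walls), 25 mm above the table; axes as rail.
- push_plate (a point): Middle of the outer face of the orange upright push plate (80 mm wide, 70 mm high, from 25 to 95 mm above the table) that stands out 59 mm behind the box, on the side away from the spout. Push it along +y of the rail. 134 mm from the box's middle.
- tape_roll: Roll of packing tape, 90 mm across, 45 mm high, lying flat; origin at the middle of its underside. Bystander.
- flask: Mint drinking flask, 66 mm across, 200 mm tall; origin at the middle of its underside. Bystander.
- carton: Cardboard carton 90 x 130 x 60 mm; origin at the middle of its underside. Bystander.
Not all that is in view belongs to the job. What is shaped like the part that bears green_tin_center but brown or pink is not meant.

How it is judged (in metres and radians):
On the way, in this order (a step that is already met when the one before it is completed fails the run):
1. the box is pushed home under the spout (value of joint box above 0.114 m), for 0.2 s.
2. the green tin stands raised out of its pocket on the ejector, at least 28 mm, before the fingers take it (value of joint any of lever_left, lever_right above 0.3 rad and height (world z) of green_tin_center between 0.168 and 0.185 m and contact force between the fingers and green_tin below 0.1 N), for 0.2 s.
3. the green tin is gripped and lifted out of the jig (contact force between the fingers and green_tin above 1 N and height (world z) of green_tin_center above 0.21 m), for 0.1 s.
4. the green tin is lowered into the spout's mouth, not thrown in (horizontal distance between green_tin_center and spout_mouth below 0.035 m and z of green_tin_center in the frame of spout_mouth between -0.09 and 0.035 m and contact force between the fingers and green_tin above 0.5 N and linear speed of green_tin below 0.3 m/s).
At the end, for the whole second after the job is handed in: The box is home under the spout (within 6 mm of the stop), the green tin lies at rest inside the box, and the blue tin is still in its pocket, within 10 mm of its start (value of joint box above 0.114 m and x of green_tin_center in the frame of box_floor between -0.05 and 0.05 m and y of green_tin_center in the frame of box_floor between -0.07 and 0.07 m and z of green_tin_center in the frame of box_floor between 0.01 and 0.06 m and linear speed of green_tin below 0.02 m/s and distance of blue_tin_center from where it was at the start of the episode below 0.01 m); the robot touches nothing.
It fails at once if the blue tin is raised or moved by more than 10 mm (distance of blue_tin_center from where it was at the start of the episode above 0.01 m).
It fails at once if both pedals are pressed (value of joint each of lever_left, lever_right above 0.12 rad).
It fails at once if the tape roll is moved by more than 30 mm (distance of tape_roll from where it was at the start of the episode above 0.03 m).
It fails at once if the flask is moved by more than 30 mm (distance of flask from where it was at the start of the episode above 0.03 m).
It fails at once if the carton is moved by more than 30 mm (distance of carton from where it was at the start of the episode above 0.03 m).
It also fails if it takes over 61 s, if anything falls off the work surface, if the arm or the gripper's body presses on something with over 40 N, if the wrist force passes 120 N, or if a joint passes its speed limit or range.

## Working session

There is one attempt and no reset: what is moved stays moved. The work goes in short steps, Python scripts to look and compute and a tool call to move; the robot and the scene stay as the last step left them, time stands still between calls to the robot, and variables do not carry over. Pictures are saved under pics/ and viewed, on a budget of 10 in all, crops included, one or two more only if the job needs it, and the job is handed in when it is done.

Besides the shell and the picture viewer there is one more tool, called after "Request:" as a command line: name --argument value ..., lists and objects as JSON in quotes. play_rows: Moves the arm, as the interface text tells. Its arguments: {"type":"object","properties":{"increments":{"type":"string"}},"required":["increments"]}

```bash
mkdir -p pics; ls
cat > h.py <<'E'
import numpy as np, cv2
from workcell import ctrl
from scipy.spatial.transform import Rotation as R
def cam(n):
    d=ctrl.get_image(n); return d
def att(d):
    a=np.array(d["attitude"],float)
    return a if a.shape==(3,3) else R.from_rotvec(a).as_matrix() if a.size==3 else R.from_quat(a).as_matrix()
def K(d):
    f=200/np.tan(np.radians(d["vertical_fov"])/2)
    return np.array([[f,0,d["cx"]],[0,f,d["cy"]],[0,0,1]])
def cloud(d):
    h,w=d["range_z"].shape
    u,v=np.meshgrid(np.arange(w),np.arange(h))
    p=cv2.undistortPoints(np.stack([u,v],-1).reshape(-1,1,2).astype(np.float64),K(d),np.array([d["k1"],0,0,0,0.])).reshape(h,w,2)
    z=d["range_z"][...,None].astype(float)
    P=np.concatenate([p*z,z],-1)@att(d).T+np.array(d["origin"])
    P[d["range_z"]==0]=np.nan
    return P
def save(d,n): cv2.imwrite("pics/"+n,d["img"][...,::-1])
E
python3 - <<'E'
from h import *
print(ctrl.get_obs(), ctrl.tcp_to_grasp)
for n in("scene","top","wrist"):
    d=cam(n); save(d,n+"0.png"); print(n,d["vertical_fov"],d["cx"],d["cy"],d["k1"],d["origin"],d["attitude"])
    np.save(n+"0.npy",np.dstack([cloud(d),d["img"]]))
a,b=[cv2.imread(f"pics/{n}0.png") for n in("scene","top")]
cv2.imwrite("pics/a.png",np.vstack([cv2.resize(a,(480,300)),cv2.resize(b,(480,300))]))
E
```

```text
pics
{'t': 0.0, 'qpos': array([-1.35199379e+00,  4.23824559e-01,  1.63068643e+00, -3.94128445e-05,
        1.08857670e+00, -1.90228178e-02]), 'qvel': array([-0.00147461, -0.00083362,  0.00211991, -0.00221391,  0.00113031,
       -0.00183922]), 'joint_torque': array([ 1.99865608e-03, -5.44618893e+01, -2.73666126e+01,  6.44525257e-02,
        2.27624341e-02, -1.04683675e-04]), 'ee_pos': array([ 147.11169602, -606.81773905,  184.71329994]), 'orientation': array([-3.11793036e+00, -3.72547872e-01,  2.88609846e-04]), 'ft_force': array([ 0.38014991,  0.30246254, -0.03720397]), 'moment': array([ 0.03241034, -0.02076514,  0.00331494]), 'width': 87.47168729528279} 18.700000000000003
scene 57.272176355019816 317.6963466308404 198.81222541828168 -0.08420960408242288 [1237.1655047  -370.06207141  675.56432414] [-1.99438273 -1.0573894   0.54123139]
top 48.01682640626704 320.60814177770214 198.17338257219677 -0.08007190739849117 [ 432.73340031   33.97392723 1399.68171713] [-2.17750054  2.1150473  -0.15260631]
wrist 67.69197866519319 315.69930774908244 200.28712813611708 -0.004034745451423902 [ 225.9553465  -587.75772988  382.56860963] [ 2.27832073 -1.7874808  -0.27006618]
```

View pics/scene0.png

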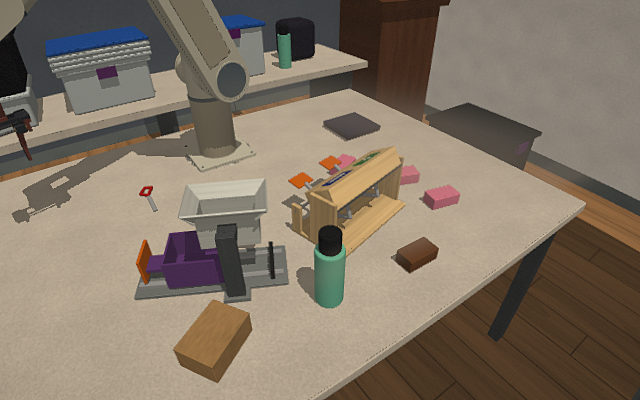

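View pics/top0.png

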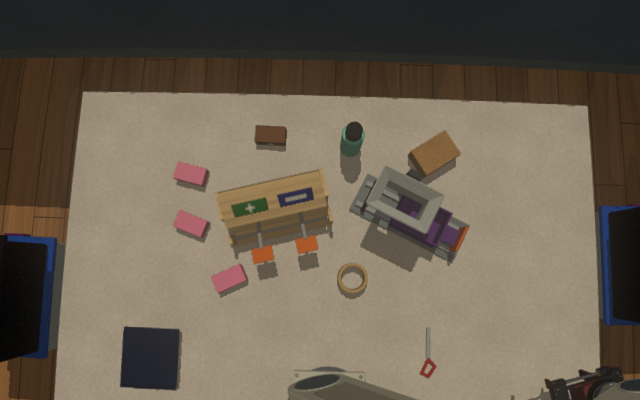

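The top view shows the green tin in the left pocket at (250,208), blue at (296,197), pedals at (262,255) and (306,244), spout at (405,200), push plate at (460,237) and tape roll at (352,278). The scene view agrees. Next I measure from the range data.

Run:
```python
from h import *
np.set_printoptions(precision=1,suppress=True)
for n in("top","scene"):
    A=np.load(n+"0.npy");P=A[...,:3];img=A[...,3:].astype(np.uint8)
    hsv=cv2.cvtColor(img,cv2.COLOR_RGB2HSV);H,S,V=[hsv[...,i].astype(int) for i in range(3)]
    ws=(P[...,0]>200)&(P[...,0]<1000)&(abs(P[...,1])<600)&(P[...,2]>-20)
    for name,m in dict(green=(H>45)&(H<75)&(S>120),blue=(H>110)&(H<130)&(S>90),orange=(H>4)&(H<14)&(S>190)&(V>140),purple=(H>128)&(H<150)&(S>80)).items():
        m=(m&ws&(P[...,2]>15)).astype(np.uint8)
        k,l,st,c=cv2.connectedComponentsWithStats(m)
        for i in range(1,k):
            if st[i,4]<25: continue
            q=P[l==i]; r=cv2.minAreaRect(q[:,:2].astype(np.float32))
            print(n,name,st[i,4],c[i],"med",np.median(q,0),"lo",np.percentile(q,3,0),"hi",np.percentile(q,97,0),"rect",np.array(r[0]),np.array(r[1]),round(r[2],1))
    # spout rim: highest layer
    m=ws&(P[...,2]>212)&(P[...,2]<236)&(S<70)&(P[...,1]<0)&(P[...,0]>300)
    k,l,st,c=cv2.connectedComponentsWithStats(m.astype(np.uint8))
    for i in range(1,k):
        if st[i,4]<30: continue
        q=P[l==i]; r=cv2.minAreaRect(q[:,:2].astype(np.float32)); print(n,"rim",st[i,4],c[i],"zmed",np.median(q[:,2]),"rect",np.array(r[0]),np.array(r[1]),r[2])
    t=P[(abs(P[...,0]-400)<60)&(abs(P[...,1]-400)<150)]; print("table z",np.median(t[:,2]),t[:,2].std())
```

```text
top green 269 [250.6 206.5] med [581.3 224.2 169.7] lo [560.3 191.8 158.6] hi [599.8 274.2 178.3] rect [580.4 233.2] [29.2 90.4] 15.3
top blue 33 [288.8 193.7] med [618.6 128.4 174.4] lo [609.   95.7 170.2] hi [627.8 153.  178.6] rect [618.3 124.2] [ 7.9 60.1] 14.9
top orange 217 [306.4 244. ] med [485.2  75.7 107.1] lo [467.4  50.4 100.7] hi [505.7  99.7 112.8] rect [485.6  75.2] [37.1 53. ] 14.7
top orange 226 [262.4 254.1] med [452.6 199.4 107.4] lo [432.6 175.4 100.8] hi [473.1 225.1 112.7] rect [452.8 200.9] [37.2 53.7] 14.6
top purple 25 [413.2 213.8] med [ 590.3 -248.5   25.1] lo [ 583.7 -255.7   21.1] hi [ 597.3 -240.2   30. ] rect [ 590.2 -248.7] [15.5 15.7] 55.2
top purple 138 [432.6 231.8] med [ 538.9 -307.2   26.2] lo [ 498.4 -325.1   20.1] hi [ 564.  -280.7   97.1] rect [ 531.8 -304.4] [32.7 74.4] 61.6
top purple 198 [449.3 234.8] med [ 525.8 -351.8   54.8] lo [ 504.8 -375.    49.4] hi [ 547.4 -325.5   95.3] rect [ 526.4 -346. ] [56.  48.9] 68.5
top rim 1372 [405.8 198.5] zmed 221.4393125399962 rect [ 606.4 -185.9] [180.4 121. ] 64.6574935913086
table z 0.5438424256822145 14.10261706684733
scene orange 148 [329.6 162.3] med [456.6 197.4 107.5] lo [435.5 172.3 101.7] hi [477.  226.2 112. ] rect [455.3 198.6] [38.4 57.5] 14.9
scene orange 181 [300.1 179.8] med [488.1  71.3 107.5] lo [469.1  46.7 102.4] hi [508.9 101.3 111.4] rect [487.9  73.8] [38.1 58.1] 14.2
scene orange 98 [141.  259.7] med [ 539.3 -387.4   93.6] lo [ 486.4 -394.7   33.8] hi [ 552.7 -361.5   96.4] rect [ 518.4 -377.2] [ 7.4 76.8] 63.5
scene purple 2835 [186.6 261.9] med [ 576.8 -290.6   54.7] lo [ 498.8 -363.4   23.1] hi [ 640.5 -231.9   94.8] rect [ 563.3 -282. ] [208.1 128.7] 50.4
scene rim 1495 [222.4 195.8] zmed 221.50012861464393 rect [ 607.6 -186.3] [179.8 122.4] 63.77102279663086
table z 38.41405527514229 15.670809048202237
```

Request:
play_rows --increments "0 .023 .012 0 3.4;0 .023 .012 0 3.4;0 .023 .012 0 3.4;0 .023 .012 0 3.4;0 .023 .012 0 3.4;0 .023 .012 0 3.4;0 .023 .012 0 3.4;0 .023 .012 0 3.4;0 .023 .012 0 3.4;0 .023 .012 0 3.4;0 .023 .012 0 3.4;0 .023 .012 0 3.4;0 .023 .012 0 3.4;0 .023 .012 0 3.4;0 .023 .012 0 3;0 0 -.03 0 0;0 0 0 0 0;0 0 0 0 0"

```text
t: 1.95
ee_pos: [491.9, -457.3, 184.9]
orientation: [-2.661, -1.668, 0.0]
ft_force: [0.2, 0.2, 0.3]
width: 0.3
```

Request:
play_rows --increments "0 0 .016 -.02 0;0 0 .016 -.035 0;0 0 0 -.04 0;0 0 0 -.04 0;0 0 0 0 0;0 0 0 0 0"

```text
t: 2.55
ee_pos: [491.8, -425.0, 50.6]
orientation: [-2.66, -1.669, 0.001]
ft_force: [0.1, -1.0, 0.4]
width: 0.7
```

Run:
```python
from h import *
d=cam("scene"); save(d,"s1.png"); d=cam("wrist"); save(d,"w1.png")
cv2.imwrite("pics/c1.png",np.vstack([cv2.resize(cv2.imread("pics/"+n),(480,300)) for n in("s1.png","w1.png")]))
```

```text
(no output)
```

View pics/c1.png

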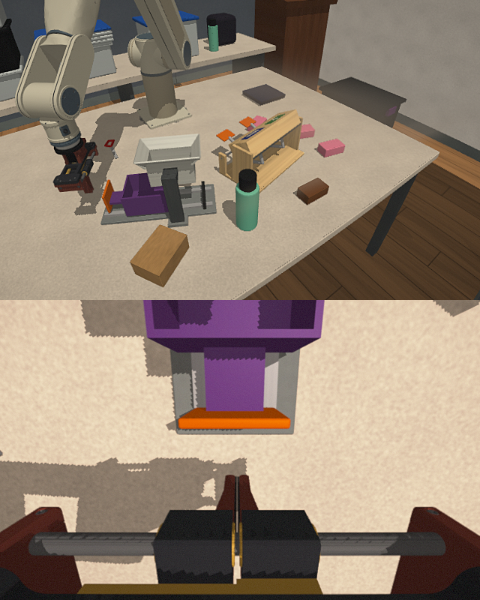

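Fingers are centred on the orange plate (235,422) in the wrist view. I push along the rail now.

Request:
play_rows --increments "0 .0065 .0135 0 0;0 .0065 .0135 0 0;0 .0065 .0135 0 0;0 .0044 .009 0 0;0 .0044 .009 0 0;0 .0044 .009 0 0;0 .0044 .009 0 0;0 .0044 .009 0 0;0 .0044 .009 0 0;0 0 0 0 0"

```text
t: 3.65
ee_pos: [538.4, -329.1, 50.1]
orientation: [-2.659, -1.67, -0.0]
ft_force: [0.6, 0.5, -0.1]
width: 0.3
```

Request:
play_rows --increments "0 .0022 .0045 0 0;0 .0022 .0045 0 0;0 0 0 0 0"

```text
t: 3.95
ee_pos: [542.4, -321.1, 50.1]
orientation: [-2.66, -1.669, 0.0]
ft_force: [0.3, 0.4, -0.1]
width: 0.2
```

Request:
play_rows --increments "0 .0011 .0022 0 0;0 .0011 .0022 0 0;0 .0011 .0022 0 0"

```text
t: 4.25
ee_pos: [544.3, -317.6, 50.3]
orientation: [2.658, 1.671, -0.006]
ft_force: [-12.5, -19.8, -1.5]
width: 0.0
```

Request:
play_rows --increments "0 .0011 .0022 0 0;0 .0011 .0022 0 0"

```text
t: 4.45
ee_pos: [544.4, -317.5, 50.4]
orientation: [2.654, 1.671, -0.015]
ft_force: [-22.2, -39.4, -0.9]
width: 0.4
```

The box is against its stop (45 N). Backing off, up and over to the left pedal.

Request:
play_rows --increments "0 -.0065 -.0135 0 0;0 -.0065 -.0135 0 0;0 0 0 .04 0;0 0 0 .04 0;0 0 0 .04 0;0 0 0 .04 0;0 0 0 .04 0;0 0 0 0 0"

```text
t: 5.25
ee_pos: [538.2, -339.7, 257.2]
orientation: [2.653, 1.665, 0.008]
ft_force: [0.9, -0.7, 0.5]
width: 0.8
```

Request:
play_rows --increments "0 -.0048 .034 0 -3.1;0 -.0048 .034 0 -3.1;0 -.0048 .034 0 -3.1;0 -.0048 .034 0 -3.1;0 -.0048 .034 0 -3.1;0 -.0048 .034 0 -3.1;0 -.0048 .034 0 -3.1;0 -.0048 .034 0 -3.1;0 -.0048 .034 0 -3.1;0 -.0048 .034 0 -3.1;0 -.0048 .034 0 -3.1;0 -.0048 .034 0 -3.1;0 -.0048 .034 0 -3.1;0 -.0048 .034 0 -3.1;0 -.0048 .034 0 -3.1;0 -.0048 .034 0 -3.1;0 0 0 0 0;0 0 0 0 0"

```text
t: 7.05
ee_pos: [457.7, 206.5, 249.8]
orientation: [3.115, 0.404, -0.002]
ft_force: [-1.1, 0.6, 0.6]
width: 0.7
```

Run:
```python
from h import *
np.set_printoptions(precision=1,suppress=True)
o=ctrl.get_obs();print(o["ee_pos"],o["orientation"],o["qpos"])
d=cam("scene"); save(d,"s2.png")
A=cloud(d);hsv=cv2.cvtColor(d["img"],cv2.COLOR_RGB2HSV);H,S,V=[hsv[...,i].astype(int) for i in range(3)]
m=(H>4)&(H<14)&(S>190)&(V>140)&(A[...,1]<-200)&(A[...,0]>200)&(A[...,0]<1000)
q=A[m]; print(len(q),cv2.minAreaRect(q[:,:2].astype(np.float32)))
d=cam("wrist");save(d,"w2.png")
P=cloud(d);hsv=cv2.cvtColor(d["img"],cv2.COLOR_RGB2HSV);H,S,V=[hsv[...,i].astype(int) for i in range(3)]
for n,m in dict(g=(H>45)&(H<75)&(S>120),o=(H>4)&(H<14)&(S>190)&(V>140)).items():
    m=m&(P[...,2]>60); k,l,st,c=cv2.connectedComponentsWithStats(m.astype(np.uint8))
    for i in range(1,k):
        if st[i,4]<100: continue
        q=P[l==i]; r=cv2.minAreaRect(q[:,:2].astype(np.float32)); print(n,st[i,4],c[i],np.median(q,0),r)
```

```text
[457.7 206.5 249.8] [ 3.1  0.4 -0. ] [0.4 0.2 1.8 0.  1.1 1.7]
98 ((553.71923828125, -303.6675109863281), (5.937297821044922, 76.01968383789062), 64.07489013671875)
g 4370 [320.4  54.2] [580.6 235.3 168.1] ((579.612060546875, 233.18641662597656), (32.880367279052734, 96.08273315429688), 14.941747665405273)
o 331 [434.6 190.6] [479.7  57.7 107. ] ((484.7380676269531, 75.45907592773438), (41.6221923828125, 59.35943603515625), 14.964078903198242)
```

View pics/w2.png

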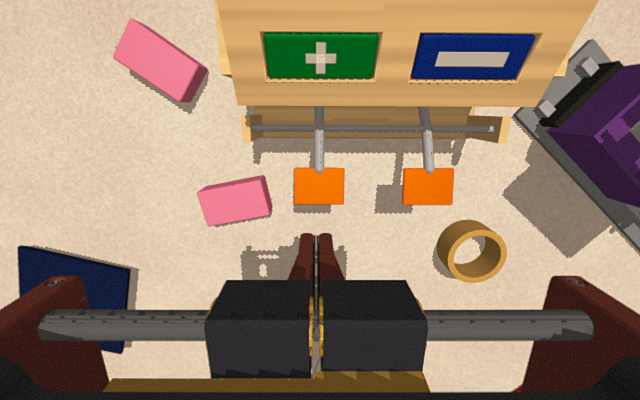

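The wrist view shows the green tin at (320,55), left pedal (319,187) and box plate home (rail y about -129 to -132). The measured tin is 33 x 96 mm, as expected. Pressing the left pedal.

Request:
play_rows --increments "0 -.004 -.003 -.03 0;0 -.004 -.003 -.035 0;0 0 0 -.035 0;0 0 0 -.03 0;0 0 0 -.008 0;0 0 0 -.006 0;0 0 0 -.006 0;0 -.001 0 -.006 0;0 -.001 0 -.005 0;0 -.001 0 -.005 0;0 0 0 0 0"

```text
t: 8.25
ee_pos: [446.8, 200.0, 84.1]
orientation: [3.116, 0.4, -0.001]
ft_force: [-0.2, 0.6, 0.8]
width: 0.5
```

Request:
play_rows --increments "0 0 0 -.002 0;0 0 0 -.002 0;0 0 0 -.002 0;0 0 0 0 0"

```text
t: 8.65
ee_pos: [447.1, 200.1, 78.2]
orientation: [3.116, 0.4, -0.001]
ft_force: [-0.6, -0.0, 0.1]
width: 0.5
```

Request:
play_rows --increments "0 0 0 -.002 0;0 0 0 -.002 0;0 0 0 0 0"

```text
t: 8.95
ee_pos: [447.1, 200.0, 74.2]
orientation: [3.116, 0.4, -0.001]
ft_force: [-0.0, -0.8, 0.1]
width: 0.4
```

```bash
cat > m.py <<'E'
from h import *
import sys
np.set_printoptions(precision=1,suppress=True)
for cn in ("wrist","scene"):
    d=cam(cn);save(d,cn[0]+sys.argv[1]+".png")
    P=cloud(d);hsv=cv2.cvtColor(d["img"],cv2.COLOR_RGB2HSV);H,S,V=[hsv[...,i].astype(int) for i in range(3)]
    for n,m in dict(g=(H>45)&(H<75)&(S>120),o=(H>4)&(H<14)&(S>190)&(V>140)).items():
        m=m&(P[...,2]>30)&(P[...,0]>200)&(P[...,0]<800)&(P[...,2]<400); k,l,st,c=cv2.connectedComponentsWithStats(m.astype(np.uint8))
        for i in range(1,k):
            if st[i,4]<40: continue
            q=P[l==i]; r=cv2.minAreaRect(q[:,:2].astype(np.float32)); print(cn,n,st[i,4],c[i],np.median(q,0),np.percentile(q,3,0),np.percentile(q,97,0),r)
E
python3 m.py 3
```

```text
wrist o 124 [280.9 212.2] [466.7 228.2 101.3] [441.3 212.9  99.3] [470.9 233.9 106. ] ((459.20416259765625, 227.1941375732422), (17.585681915283203, 34.64009094238281), 62.53971481323242)
wrist o 150 [355.3 219. ] [474.7 177.5 102. ] [448.8 170.3  99.2] [479.5 198.8 107.3] ((467.7568664550781, 178.9044952392578), (40.560089111328125, 18.737642288208008), 48.78065490722656)
wrist o 736 [521.8 240.6] [480.3  83.6 105.5] [459.7  44.7  99.9] [511.1 107.9 109.9] ((484.88092041015625, 75.52577209472656), (43.261409759521484, 61.094242095947266), 14.589776992797852)
wrist o 390 [282.5 261.4] [432.8 217.6 108.3] [427.1 211.  105.7] [448.2 226.4 109.8] ((439.9366760253906, 218.8754119873047), (27.20905303955078, 17.367212295532227), 3.8457894325256348)
wrist o 186 [347.5 265.7] [440.9 180.  108.7] [437.2 168.5 107.2] [446.3 186.9 110. ] ((445.91815185546875, 183.20957946777344), (32.099212646484375, 13.936056137084961), 61.334346771240234)
scene o 108 [329.8 163.4] [461.5 190.3 106.3] [446.1 169.8 102.2] [478.  227.3 111.1] ((457.3218688964844, 199.20489501953125), (36.417205810546875, 57.0637321472168), 15.269126892089844)
scene o 192 [300.1 179.6] [488.3  71.9 107.2] [466.1  46.5 102. ] [509.9 102.3 111.4] ((487.36956787109375, 73.24153137207031), (39.95762252807617, 60.73198699951172), 16.0133056640625)
scene o 100 [176.9 257. ] [ 579.7 -315.6   92.9] [ 520.7 -321.    36.4] [ 587.7 -288.2   95.9] ((552.919677734375, -303.0622863769531), (6.2569580078125, 80.01704406738281), 64.32073974609375)
```

View pics/w3.png

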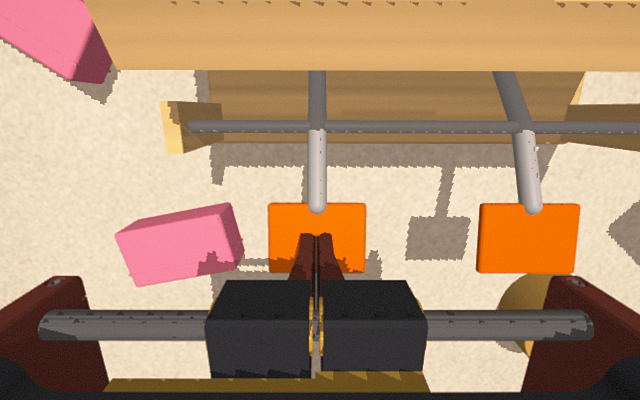

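Run:
```python
from h import *
np.set_printoptions(precision=1,suppress=True)
d=cam("wrist");P=cloud(d);o=ctrl.get_obs()
print(d["origin"],o["ee_pos"],o["ft_force"],o["joint_torque"])
A=att(d)
for t in (o["ee_pos"],o["ee_pos"]+[0,0,33]):
    c=A.T@(np.array(t)-d["origin"]); print(cv2.projectPoints(c.reshape(1,3),np.zeros(3),np.zeros(3),K(d),np.array([d["k1"],0,0,0,0.]))[0].ravel(),c)
for v in range(205,275,6): print(v,[P[v,u] for u in (275,306,328,360)])
d=cam("scene");s=d["img"][130:215,250:400];cv2.imwrite("pics/s3c.png",cv2.resize(s[...,::-1],None,fx=5,fy=5))
```

```text
[525.7 220.9 272.2] [447.3 200.1  74.5] [-0.6  0.1 -0.4] [ -0.  -44.5 -18.9   0.   -0.1  -0. ]
[315.9 227.5] [  0.1  19.4 212.8]
[315.9 248.2] [  0.1  29.1 181.3]
205 [array([465.6, 230.5, 101. ]), array([470.4, 212.4, 101. ]), array([474.1, 199.6, 101.9]), array([478.7, 180.9, 101.1])]
211 [array([462.1, 229.6, 101.5]), array([467.2, 211.5, 102.6]), array([nan, nan, nan]), array([475.6, 180.1, 102.8])]
217 [array([458.8, 228.7, 102.7]), array([463.5, 210.6, 102.4]), array([466.8, 197.6, 102.2]), array([471.9, 179. , 102.7])]
223 [array([455.2, 227.8, 103.3]), array([460.6, 209.8, 104.7]), array([463.4, 196.8, 103.3]), array([468.4, 178. , 103.4])]
229 [array([451.5, 227. , 103.6]), array([456.6, 208.8, 104.1]), array([460.1, 195.9, 104.5]), array([465.1, 177.2, 104.6])]
235 [array([447.7, 226.1, 103.6]), array([456.6, 208.5, 112.9]), array([459.5, 196. , 112.2]), array([461.7, 176.2, 105.5])]
241 [array([444.4, 225.2, 105. ]), array([456.3, 208.2, 120.5]), array([459.5, 196.4, 120.7]), array([457.7, 175. , 105.2])]
247 [array([440.8, 224.3, 105.6]), array([456.9, 208. , 129. ]), array([460.1, 196.9, 129.6]), array([454.8, 174.4, 107.3])]
253 [array([437.7, 223.4, 107.2]), array([456.8, 207.8, 135.7]), array([460. , 197.1, 136.3]), array([450.5, 172.9, 106.4])]
259 [array([434.1, 222.6, 108. ]), array([456.9, 207.6, 142. ]), array([459.7, 197.3, 142.2]), array([447.2, 172.1, 107.7])]
265 [array([430.2, 221.7, 108.2]), array([457.2, 207.5, 148.3]), array([459.7, 197.6, 148.1]), array([443.7, 171.1, 108.5])]
271 [array([427.6, 220.8, 110.7]), array([457.7, 207.4, 154.5]), array([459.5, 197.7, 153.2]), array([440.2, 170.1, 109.4])]
```

View pics/s3c.png

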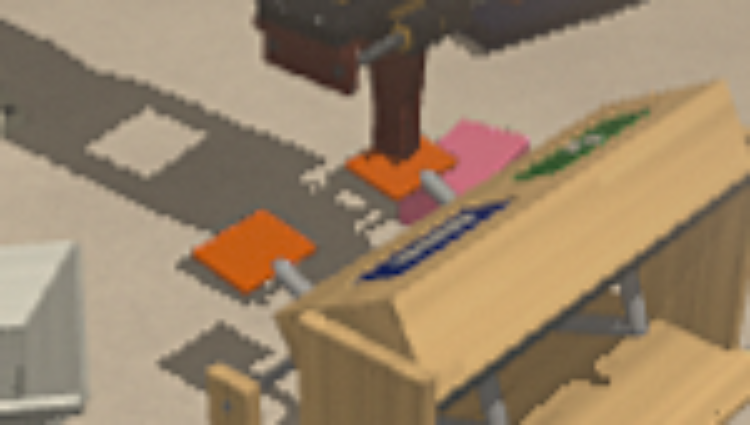

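The crop shows the finger sunk into the left pedal at (400,160) with the pedal still up and no force, so it did not press. I raise gently and retry with force readings.

Request:
play_rows --increments "0 0 0 .008 0;0 0 0 .008 0;0 0 0 0 0"

```text
t: 9.45
ee_pos: [448.3, 200.5, 91.9]
orientation: [-3.115, -0.4, -0.004]
ft_force: [0.5, -0.6, -0.3]
width: 0.4
```

Request:
play_rows --increments "0 0 0 .008 0;0 0 0 .008 0;0 0 0 .008 0;0 0 0 0 0"

```text
t: 9.85
ee_pos: [448.1, 200.5, 115.8]
orientation: [-3.115, -0.4, -0.004]
ft_force: [0.0, -0.1, -0.2]
width: 0.6
```

```bash
python3 m.py 4
```

```text
wrist g 5190 [318.7  13. ] [566.6 229.  159.7] [554.4 188.2 155.9] [580.  273.5 162.6] ((567.082763671875, 230.81375122070312), (9.64962100982666, 95.4313735961914), 14.574841499328613)
wrist o 152 [286.8 219.9] [439.3 224.1 107.1] [426.4 207.7 100.3] [470.3 233.2 110.5] ((448.2707824707031, 218.10324096679688), (42.005027770996094, 22.584896087646484), 14.046307563781738)
wrist o 175 [343.6 219.8] [454.7 177.4 106.7] [436.8 168.9 100. ] [479.1 200.3 110.1] ((456.0361633300781, 189.1366424560547), (41.765350341796875, 34.32400131225586), 13.862582206726074)
wrist o 800 [494.9 220.8] [479.7  63.9 106.9] [460.8  45.5  99.9] [510.1 107.4 110. ] ((485.3861389160156, 76.00614929199219), (42.000640869140625, 59.20351791381836), 14.429952621459961)
scene o 144 [329.7 162.4] [456.7 198.1 106.8] [435.6 172.5 101.9] [476.4 226.9 111.5] ((456.3299560546875, 200.0526580810547), (38.6821403503418, 56.75567626953125), 11.143299102783203)
scene o 193 [300.2 179.5] [487.7  72.8 107.4] [466.1  46.2 102.6] [509.  101.4 111.8] ((487.0336608886719, 75.069091796875), (41.252567291259766, 58.94664001464844), 15.52575969696045)
scene o 97 [176.9 257.1] [ 579.3 -316.1   93. ] [ 521.2 -321.1   35.6] [ 588.  -287.8   96.1] ((553.6160888671875, -303.3872375488281), (5.334924697875977, 76.9432373046875), 64.00959777832031)
```

Request:
play_rows --increments "0 .006 0 0 0;0 0 0 -.004 0;0 0 0 -.003 0;0 0 0 -.003 0"

```text
t: 10.35
ee_pos: [452.9, 199.9, 103.8]
orientation: [3.116, 0.4, -0.002]
ft_force: [-0.2, -0.6, 0.1]
width: 0.5
```

Request:
play_rows --increments "0 0 0 -.002 0;0 0 0 -.002 0"

```text
t: 10.55
ee_pos: [453.1, 200.0, 100.1]
orientation: [3.116, 0.4, -0.001]
ft_force: [0.2, 0.2, 0.5]
width: 0.7
```

Request:
play_rows --increments "0 0 0 -.002 0;0 0 0 -.002 0"

```text
t: 10.75
ee_pos: [453.2, 200.1, 96.3]
orientation: [-3.116, -0.4, -0.0]
ft_force: [-0.1, 0.0, 0.8]
width: 0.7
```

Request:
play_rows --increments "0 0 0 -.008 0;0 0 0 -.008 0;0 0 0 -.006 0;0 0 0 -.004 0"

```text
t: 11.15
ee_pos: [452.4, 199.8, 69.7]
orientation: [3.116, 0.4, -0.003]
ft_force: [-4.0, -0.5, 7.5]
width: 0.1
```

Request:
play_rows --increments "0 0 0 -.004 0;0 0 0 -.004 0;0 0 0 -.004 0"

```text
t: 11.45
ee_pos: [450.7, 199.2, 58.1]
orientation: [3.115, 0.4, -0.008]
ft_force: [-8.7, -2.5, 12.4]
width: 0.3
```

Request:
play_rows --increments "0 0 0 -.004 0;0 0 0 -.004 0;0 0 0 -.004 0"

```text
t: 11.75
ee_pos: [448.9, 198.7, 46.0]
orientation: [3.114, 0.399, -0.013]
ft_force: [-14.1, -2.1, 17.6]
width: 0.7
```

```bash
python3 m.py 5
python3 - <<'E'
import cv2,numpy as np
s=cv2.imread("pics/s5.png")[110:230,240:420];w=cv2.imread("pics/w5.png")
cv2.imwrite("pics/c5.png",np.vstack([cv2.resize(s,(450,300),interpolation=cv2.INTER_CUBIC),cv2.resize(w,(450,281))]))
E
```

```text
wrist g 82 [370.7   0.6] [547.9 215.3 184.5] [546.7 211.2 183.4] [549.1 219.6 185.3] ((547.8709716796875, 215.44398498535156), (0.6493706703186035, 9.582314491271973), 14.924454689025879)
wrist o 1361 [308.7 252.9] [440.3 210.8  78.7] [423.4 169.2  75.9] [473.1 230.2  83.6] ((448.0347595214844, 199.6003875732422), (43.35654830932617, 59.179630279541016), 14.589158058166504)
wrist o 466 [511.3 254. ] [484.2 103.1 102.9] [459.4  89.   98.7] [503.3 108.7 108.5] ((483.6571960449219, 102.29492950439453), (21.79584503173828, 47.32213592529297), 75.53096008300781)
wrist o 94 [597.2 223.9] [509.9  64.2  99.8] [506.7  54.   98. ] [512.2  73.4 101.5] ((509.5718078613281, 63.3967399597168), (2.0351855754852295, 23.474454879760742), 15.915140151977539)
wrist o 124 [573.2 285.2] [480.2  78.  107.7] [464.1  44.9 105.8] [502.2 131.1 173.8] ((478.7165222167969, 90.35481262207031), (91.80248260498047, 23.621397018432617), 74.48574829101562)
scene g 87 [361.7 149.1] [579.2 208.7 203. ] [564.6 180.9 191.9] [589.7 272.4 207.3] ((568.107421875, 228.66534423828125), (30.051746368408203, 92.68260192871094), 13.162925720214844)
scene g 98 [365.2 156.8] [593.4 216.1 184.5] [584.8 190.8 177.6] [603.1 250.7 192.6] ((591.2854614257812, 224.81103515625), (10.746971130371094, 72.18905639648438), 15.638481140136719)
scene o 194 [300.2 179.5] [487.6  72.5 107.3] [466.2  46.9 102.4] [509.  102.  111.4] ((487.9755554199219, 75.1690673828125), (42.09584045410156, 58.160255432128906), 14.389492988586426)
scene o 97 [176.9 257.1] [ 578.5 -316.1   92.7] [ 521.5 -321.    38.2] [ 588.7 -287.8   95.8] ((553.0454711914062, -304.0631408691406), (6.634228706359863, 78.30880737304688), 64.76461791992188)
```

View pics/c5.png

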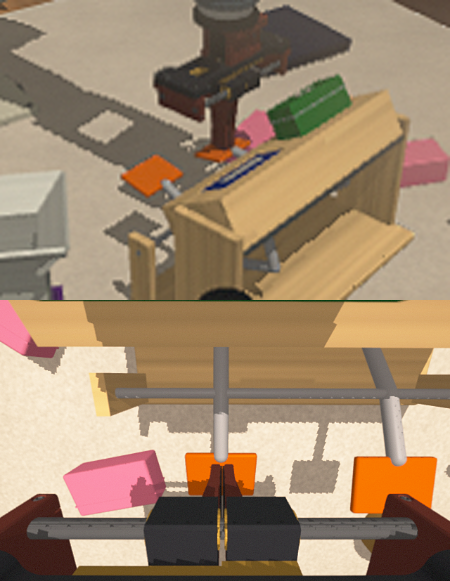

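The views show the pedal down (79 mm, i.e. 28 mm of travel) and the green tin raised, blue flush. Contact came only about 33 mm above the TCP. Now up, turn 90°, and over the tin.

Request:
play_rows --increments "0 0 0 .01 0;0 0 0 .02 0;0 0 0 .04 0;0 0 0 .045 0;0 0 0 .045 0;0 0 0 .045 0;0 0 0 .015 0;0 0 0 0 0"

```text
t: 12.65
ee_pos: [455.3, 200.9, 269.7]
orientation: [-3.114, -0.4, -0.011]
ft_force: [-0.2, -0.8, -0.4]
width: 0.8
```

Request:
play_rows --increments ".65 .0095 .0025 0 7.5;.65 .0095 .0025 0 7.5;.65 .0095 .0025 0 7.5;.65 .0095 .0025 0 7.5;.65 .0095 .0025 0 7.5;.65 .0095 .0025 0 7.5;.65 .0095 .0025 0 7.5;.65 .0095 .0025 0 7.5;.65 .0095 .0025 0 7.5;.65 .0095 .0025 0 7.5;.65 .0095 .0025 0 7.5;.65 .0095 .0025 0 7.5;.65 0 0 0 0;.65 0 0 0 0"

```text
t: 14.05
ee_pos: [566.5, 229.8, 264.9]
orientation: [-1.924, -2.482, 0.003]
ft_force: [0.9, -0.3, -0.3]
width: 56.7
```

```bash
python3 m.py 6; python3 -c "
from h import *
print(ctrl.get_obs()['qpos'])"
```

```text
wrist g 4521 [318.8 192.2] [568.3 239.9 195.1] [540.2 189.3 173.7] [597.  278.2 205. ] ((569.5865478515625, 232.33001708984375), (52.26853561401367, 94.27862548828125), 14.30897045135498)
wrist o 1141 [222.  170.9] [447.2 203.   79. ] [426.  173.1  74.7] [469.8 228.6  83. ] ((447.9643249511719, 200.43511962890625), (42.06693649291992, 58.10704803466797), 15.331089973449707)
wrist o 128 [225.6 262.3] [480.3 100.1 106.7] [460.3  55.9 101.6] [527.3 231.3 350.9] ((497.58758544921875, 143.39694213867188), (187.4989013671875, 32.36567306518555), 65.10799407958984)
scene g 56 [360.9 150.1] [582.5 207.  201.8] [571.7 185.1 198. ] [588.2 249.  207.2] ((580.7138671875, 220.73794555664062), (75.16169738769531, 18.32805824279785), 89.67977905273438)
scene g 79 [364.3 156.6] [594.8 210.5 186.9] [580.2 190.8 177.4] [601.6 250.  193.9] ((590.2425537109375, 226.24896240234375), (10.813104629516602, 78.36180114746094), 16.038789749145508)
scene o 57 [325.7 170.7] [456.8 183.7  82.2] [438.6 171.9  77.3] [474.4 197.5  86. ] ((455.70947265625, 185.86798095703125), (37.94483184814453, 31.608617782592773), 9.945192337036133)
scene o 189 [300.2 179.6] [488.2  72.3 107.2] [466.6  46.9 102.6] [508.8 102.5 111.7] ((487.8683776855469, 74.80645751953125), (39.938758850097656, 59.917991638183594), 17.106412887573242)
scene o 98 [177.  257.2] [ 580.3 -316.    93.2] [ 521.4 -321.    33.8] [ 587.7 -288.    95.9] ((554.4253540039062, -303.3315124511719), (6.557824611663818, 75.82227325439453), 63.62993240356445)
[ 3.65972307e-01  3.24998179e-01  1.58294485e+00 -2.33732442e-06
  1.23510338e+00  1.13252362e-01]
```

View pics/w6.png

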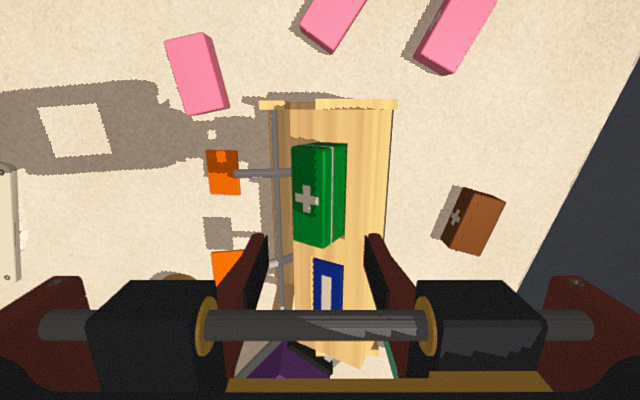

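The tin stands raised at (319,195), centred between the fingertips at (262,240) and (372,240). Descending.

Request:
play_rows --increments ".65 0 0 -.03 0;.65 0 0 -.025 0;.65 0 0 -.012 0;.65 0 0 -.005 0;.65 0 0 -.004 0;.65 0 0 -.002 0;.65 0 0 0 0"

```text
t: 14.85
ee_pos: [567.7, 230.3, 189.1]
orientation: [1.921, 2.485, 0.002]
ft_force: [-0.6, 0.3, -0.0]
width: 57.3
```

Request:
play_rows --increments "0.3 0 0 0 0;0 0 0 0 0;0 0 0 0 0;0 0 0 0 0;0 0 0 0 0"

```text
t: 15.35
ee_pos: [567.3, 230.1, 188.5]
orientation: [1.921, 2.486, 0.0]
ft_force: [-1.1, 0.6, -1.1]
width: 20.5
```

Request:
play_rows --increments "0 0 0 0 0;0 0 0 0 0"

```text
t: 15.55
ee_pos: [567.3, 230.1, 188.5]
orientation: [-1.921, -2.486, -0.0]
ft_force: [0.3, -0.5, 0.5]
width: 4.7
```

```bash
python3 m.py 7
python3 - <<'E'
import cv2,numpy as np
s=cv2.imread("pics/s7.png")[90:210,280:460];w=cv2.imread("pics/w7.png")
cv2.imwrite("pics/c7.png",np.vstack([cv2.resize(s,(450,300),interpolation=cv2.INTER_CUBIC),cv2.resize(w,(450,281))]))
E
```

```text
wrist g 1884 [343.9 204.2] [584.3 252.  180.7] [557.4 202.7 166. ] [601.6 281.7 191.8] ((589.4564819335938, 244.06478881835938), (36.5147590637207, 101.48678588867188), 35.87379455566406)
wrist g 4412 [308.5 206.3] [557.8 251.5 198.9] [537.9 196.9 186.8] [576.5 276.6 234.8] ((561.8200073242188, 230.4814453125), (37.009132385253906, 94.07794952392578), 14.635595321655273)
wrist o 1755 [199.5 185.2] [447.5 202.4  79.1] [426.6 173.5  75. ] [469.1 228.9  83. ] ((448.0538024902344, 200.5858612060547), (42.12812042236328, 58.55897521972656), 15.465760231018066)
wrist o 167 [199.7 291.2] [473.1  98.8 106.1] [459.5  71.2 102.4] [487.1 105.5 109.9] ((476.5797424316406, 87.91400146484375), (30.804508209228516, 31.94432258605957), 13.277358055114746)
scene g 41 [357.6 151.2] [584.6 197.5 203.1] [571.4 184.7 198.1] [589.3 210.7 207.9] ((578.7518310546875, 197.74673461914062), (20.727909088134766, 26.301502227783203), 11.397873878479004)
scene g 68 [364.2 158. ] [595.6 206.1 182.7] [585.9 190.3 176.5] [601.8 259.9 193. ] ((590.5702514648438, 226.64476013183594), (11.250733375549316, 79.50930786132812), 14.58348274230957)
scene o 41 [325.  171.4] [460.8 179.1  81.6] [437.8 169.9  77.5] [475.5 190.2  85.7] ((456.24151611328125, 179.48922729492188), (38.681297302246094, 20.04310417175293), 12.622950553894043)
scene o 191 [300.2 179.5] [488.3  73.  107.2] [466.2  46.4 102. ] [509.1 102.2 111.4] ((488.2724304199219, 74.03495788574219), (41.695743560791016, 60.04625701904297), 15.3627347946167)
scene o 98 [177.  257.3] [ 581.  -316.    92.7] [ 520.3 -320.9   35.9] [ 587.6 -287.9   96.5] ((552.9888916015625, -302.978759765625), (5.426356792449951, 77.64827728271484), 63.9897346496582)
```

View pics/c7.png

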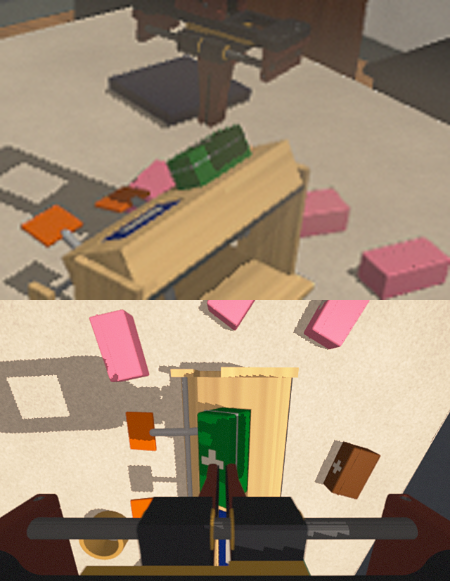

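The views show the closed fingertips ending in the air above the tin, so the real tips sit well above the reported TCP. I check that offset from the wrist depth.

Run:
```python
from h import *
np.set_printoptions(precision=1,suppress=True)
o=ctrl.get_obs();d=cam("wrist");P=cloud(d);print(o["ee_pos"],o["width"])
hsv=cv2.cvtColor(d["img"],cv2.COLOR_RGB2HSV)
for u in (295,305,312,322,330,338):
    print(u,[(v,round(float(P[v,u,2]-o["ee_pos"][2])),hsv[v,u].tolist()[:2]) for v in range(215,350,8)])
```

```text
[567.3 230.1 188.5] 0.6707018213806396
295 [(215, 5, [65, 211]), (223, 5, [61, 150]), (231, 5, [18, 51]), (239, 3, [66, 255]), (247, 4, [66, 255]), (255, 4, [70, 255]), (263, 72, [7, 161]), (271, 78, [6, 169]), (279, 85, [9, 159]), (287, 125, [170, 24]), (295, 128, [30, 44]), (303, 132, [30, 9]), (311, 136, [107, 71]), (319, 138, [0, 24]), (327, 140, [155, 45]), (335, 141, [170, 26]), (343, 140, [137, 60])]
305 [(215, 10, [13, 51]), (223, 9, [14, 50]), (231, 9, [17, 54]), (239, 45, [5, 173]), (247, 54, [6, 153]), (255, 63, [7, 194]), (263, 72, [8, 166]), (271, 80, [5, 155]), (279, 86, [7, 160]), (287, 125, [120, 7]), (295, 129, [120, 31]), (303, 133, [132, 51]), (311, 136, [45, 31]), (319, 137, [0, 15]), (327, 141, [141, 39]), (335, 139, [165, 16]), (343, 140, [110, 48])]
312 [(215, 11, [66, 222]), (223, 13, [71, 255]), (231, 13, [20, 47]), (239, 44, [5, 159]), (247, 55, [10, 174]), (255, 57, [11, 186]), (263, 69, [1, 135]), (271, 76, [12, 134]), (279, 83, [9, 159]), (287, 89, [175, 93]), (295, 92, [10, 128]), (303, 130, [20, 180]), (311, 131, [18, 171]), (319, 134, [17, 160]), (327,
[... 495 characters left out ...]
31, 11, [67, 237]), (239, 44, [0, 136]), (247, 54, [6, 146]), (255, 64, [4, 149]), (263, 71, [7, 173]), (271, 80, [7, 162]), (279, 85, [5, 122]), (287, 126, [128, 33]), (295, 129, [120, 33]), (303, 132, [10, 49]), (311, 136, [100, 36]), (319, 139, [128, 30]), (327, 139, [150, 17]), (335, 140, [150, 5]), (343, 140, [120, 5])]
338 [(215, 4, [64, 205]), (223, 3, [68, 255]), (231, 3, [66, 225]), (239, 3, [66, 255]), (247, 2, [67, 255]), (255, 1, [68, 255]), (263, 3, [58, 174]), (271, 79, [6, 184]), (279, 86, [5, 150]), (287, 125, [86, 76]), (295, 128, [135, 85]), (303, 132, [40, 28]), (311, 136, [176, 68]), (319, 138, [110, 29]), (327, 140, [144, 27]), (335, 140, [143, 20]), (343, 140, [30, 5])]
```

Request:
play_rows --increments ".65 0 0 0 0;.65 0 0 0 0;.65 0 0 0 0;.65 0 0 0 0;.65 0 0 0 0;.65 0 0 0 0;.65 0 0 0 0"

```text
t: 16.4
ee_pos: [567.3, 230.1, 188.5]
orientation: [1.921, 2.486, 0.0]
ft_force: [-0.1, -0.6, 0.1]
width: 53.1
```

Real tips sit about 33 mm above the reported TCP: the pedal contact gives 33, the wrist depth roughly 40. I descend accordingly, watching the force.

Request:
play_rows --increments ".65 -.001 0 -.012 0;.65 0 0 -.01 0;.65 0 0 -.006 0;.65 0 0 -.004 0;.65 0 0 0 0"

```text
t: 16.9
ee_pos: [565.8, 229.9, 155.5]
orientation: [-1.92, -2.485, 0.002]
ft_force: [0.4, 0.6, 0.2]
width: 57.2
```

Request:
play_rows --increments ".65 0 0 -.003 0;.65 0 0 -.001 0;.65 0 0 0 0"

```text
t: 17.2
ee_pos: [566.3, 230.1, 152.5]
orientation: [1.921, 2.486, 0.0]
ft_force: [0.7, 0.3, 0.5]
width: 56.8
```

Request:
play_rows --increments ".65 0 0 -.001 0;.65 0 0 -.001 0"

```text
t: 17.4
ee_pos: [566.4, 230.2, 150.6]
orientation: [1.92, 2.486, 0.001]
ft_force: [0.2, -0.4, -0.4]
width: 57.2
```

Request:
play_rows --increments ".65 0 0 -.001 0;.65 0 0 -.001 0"

```text
t: 17.6
ee_pos: [566.3, 230.1, 148.4]
orientation: [1.921, 2.486, 0.0]
ft_force: [-1.0, 0.2, 0.4]
width: 56.9
```

Request:
play_rows --increments ".65 0 0 -.001 0;.65 0 0 -.001 0"

```text
t: 17.8
ee_pos: [566.2, 230.1, 146.4]
orientation: [-1.921, -2.486, 0.0]
ft_force: [0.6, -0.4, 0.2]
width: 57.4
```

Request:
play_rows --increments "0 0 0 0 0;0 0 0 0 0;0 0 0 0 0;0 0 0 0 0"

```text
t: 18.2
ee_pos: [565.9, 230.0, 146.3]
orientation: [-1.92, -2.486, 0.001]
ft_force: [-0.9, -0.3, -0.9]
width: 45.5
```

Request:
play_rows --increments "0 0 0 0 0;0 0 0 0 0"

```text
t: 18.4
ee_pos: [566.0, 230.0, 146.4]
orientation: [-1.92, -2.486, 0.001]
ft_force: [-1.8, -0.3, -1.3]
width: 45.6
```

Gripped at 45.6 mm, as the tilted geometry predicts. Drawing out along the face normal.

Request:
play_rows --increments "0 -.0019 -.0005 .0035 0;0 -.0019 -.0005 .0035 0;0 -.0019 -.0005 .0035 0;0 -.0019 -.0005 .0035 0;0 0 0 0 0"

```text
t: 18.9
ee_pos: [558.8, 228.2, 161.2]
orientation: [1.92, 2.486, 0.001]
ft_force: [0.9, -0.1, -1.5]
width: 43.9
```

Request:
play_rows --increments "0 -.0024 -.0006 .0043 0;0 -.0024 -.0006 .0043 0;0 -.0024 -.0006 .0043 0;0 -.0024 -.0006 .0043 0;0 0 0 .01 0;0 0 0 .02 0;0 0 0 .03 0;0 0 0 0 0"

```text
t: 19.7
ee_pos: [551.6, 226.7, 242.3]
orientation: [1.918, 2.483, 0.01]
ft_force: [1.0, -0.8, -1.6]
width: 43.9
```

```bash
python3 m.py 8
```

```text
wrist g 2550 [352.7 211.3] [569.3 261.2 273.1] [540.5 197.  251.4] [584.8 280.1 285.4] ((577.8405151367188, 243.2112579345703), (49.12881851196289, 99.53104400634766), 33.48594284057617)
wrist g 8058 [312.5 236.5] [546.3 244.3 292.6] [524.6 196.2 282.2] [567.3 273.7 299.3] ((547.485107421875, 230.9471893310547), (38.362342834472656, 87.20536041259766), 15.142614364624023)
wrist o 1290 [228.2 174.6] [449.3 204.4  79.7] [426.1 174.   75.2] [469.7 228.6  83.4] ((447.873291015625, 200.4483184814453), (42.27988815307617, 58.551273345947266), 14.46442985534668)
wrist o 78 [235.  263.7] [485.6 103.8 104.8] [460.1  78.9 100. ] [517.2 229.4 322.9] ((501.1847839355469, 153.19219970703125), (153.45814514160156, 33.81229782104492), 66.54846954345703)
scene o 191 [300.2 179.6] [487.8  72.2 107.3] [467.4  46.5 102.5] [509.6 101.6 111.1] ((487.7265625, 75.00140380859375), (40.787471771240234, 61.16044235229492), 16.310985565185547)
scene o 96 [176.9 257. ] [ 579.8 -315.7   92.9] [ 520.7 -321.1   35.9] [ 587.8 -287.7   96.3] ((552.8934326171875, -303.39013671875), (5.958552360534668, 77.82510375976562), 64.65118408203125)
```

View pics/s8.png

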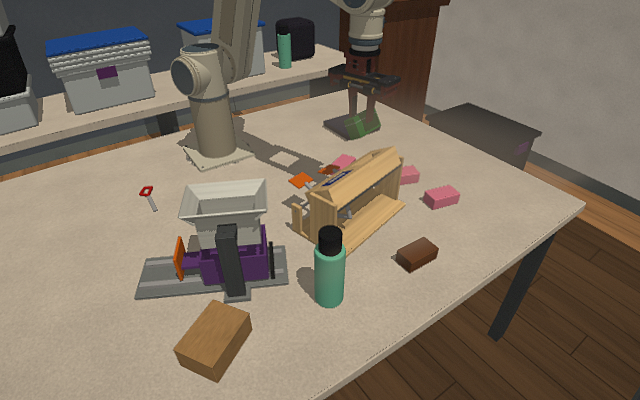

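The tin is held at (360,124), lifted clear with about 24° of tilt left, and the blue tin is still in place. Now to the spout.

Request:
play_rows --increments "0 .0026 -.0228 .01 -2.245;0 .0026 -.0228 .01 -2.245;0 .0026 -.0228 .01 -2.245;0 .0026 -.0228 0 -2.245;0 .0026 -.0228 0 -2.245;0 .0026 -.0228 0 -2.245;0 .0026 -.0228 0 -2.245;0 .0026 -.0228 0 -2.245;0 .0026 -.0228 0 -2.245;0 .0026 -.0228 0 -2.245;0 .0026 -.0228 0 -2.245;0 .0026 -.0228 0 -2.245;0 .0026 -.0228 0 -2.245;0 .0026 -.0228 0 -2.245;0 .0026 -.0228 0 -2.245;0 .0026 -.0228 0 -2.245;0 .0026 -.0228 0 -2.245;0 .0026 -.0228 0 -2.245;0 0 0 0 0;0 0 0 0 0"

```text
t: 21.8
ee_pos: [594.9, -184.6, 266.0]
orientation: [-2.659, -1.668, 0.002]
ft_force: [0.9, -0.1, -2.3]
width: 43.9
```

```bash
python3 m.py 9
```

```text
wrist g 2542 [352.5 210.8] [ 627.4 -169.6  296.4] [ 600.2 -227.9  274.7] [ 642.6 -141.1  308.9] ((622.0358276367188, -188.5227813720703), (99.91423797607422, 42.36604690551758), 83.46812438964844)
wrist g 8039 [312.6 236.5] [ 601.  -166.8  316.2] [ 570.1 -209.4  306.2] [ 623.7 -137.9  322.8] ((594.7258911132812, -178.63107299804688), (87.41204071044922, 38.56743240356445), 64.39393615722656)
wrist o 162 [122.8  25. ] [478.9  49.1 107. ] [461.   41.9 100.5] [510.7  87.8 110.4] ((476.3611145019531, 58.50386047363281), (33.38996505737305, 65.56094360351562), 54.92215347290039)
scene g 108 [230.3 156.7] [ 620.8 -161.9  319.6] [ 610.8 -179.1  315.6] [ 628.6 -145.9  323.7] ((609.4526977539062, -168.05087280273438), (55.49861526489258, 28.743257522583008), 26.18056869506836)
scene g 87 [199.4 159.2] [ 594.5 -216.8  319.9] [ 587.1 -229.8  315.6] [ 602.2 -203.8  323.7] ((594.0424194335938, -216.89451599121094), (30.43130111694336, 8.5031099319458), 61.702056884765625)
scene g 851 [217.9 172.9] [ 623.3 -193.8  293.8] [ 598.5 -234.2  279.5] [ 643.2 -152.3  310.1] ((621.0670166015625, -193.62081909179688), (95.56434631347656, 21.461158752441406), 64.92597198486328)
scene o 89 [328.3 169. ] [452.6 194.5  82.4] [433.5 171.1  78.6] [472.7 221.5  86.4] ((453.5522766113281, 197.50929260253906), (36.920074462890625, 55.30971145629883), 14.949540138244629)
scene o 183 [300.1 179.8] [488.3  71.7 107.3] [467.8  46.7 102.5] [509.8 100.9 111.3] ((488.0350036621094, 73.93400573730469), (40.15065383911133, 57.42329788208008), 16.130447387695312)
scene o 101 [176.9 257.1] [ 580.7 -316.1   92.5] [ 522.1 -321.    36.6] [ 587.6 -287.7   96.3] ((553.1168212890625, -302.9678039550781), (5.904344081878662, 76.79510498046875), 64.26338195800781)
```

View pics/w9.png

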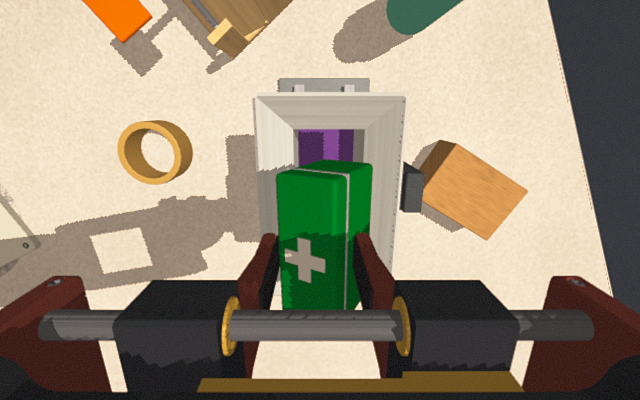

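Tin centre is about 1 mm from the spout axis, at about 287 mm height; the wrist view shows it over the duct at (330,165). Lowering 75 mm.

Request:
play_rows --increments "0 .001 0 -.015 0;0 0 0 -.015 0;0 0 0 -.015 0;0 0 0 -.01 0;0 0 0 -.01 0;0 0 0 0 0"

```text
t: 22.5
ee_pos: [595.8, -184.3, 200.7]
orientation: [-2.659, -1.669, 0.003]
ft_force: [-0.1, -0.4, -2.2]
width: 43.6
```

Request:
play_rows --increments "0 0 0 -.004 0;0 0 0 -.004 0;0 0 0 -.003 0;0 0 0 0 0;0 0 0 0 0"

```text
t: 23.0
ee_pos: [596.9, -184.8, 191.8]
orientation: [2.661, 1.67, 0.0]
ft_force: [-0.8, -0.5, -3.0]
width: 43.6
```

No lip contact. Releasing.

Request:
play_rows --increments ".7 0 0 0 0;.7 0 0 0 0;.7 0 0 0 0;.7 0 0 0 0;.7 0 0 0 0;.7 0 0 0 0"

```text
t: 23.6
ee_pos: [596.9, -184.7, 191.7]
orientation: [2.661, 1.67, 0.0]
ft_force: [0.1, -0.0, 0.2]
width: 61.5
```

Request:
play_rows --increments ".7 0 0 .02 0;.7 0 0 .04 0;.7 0 0 .04 0;.7 0 0 .02 0;.7 -.04 0 0 0;.7 -.04 0 0 0;.7 -.04 0 0 0;.7 -.04 0 0 0;.7 0 0 0 0;.7 0 0 0 0"

```text
t: 24.6
ee_pos: [436.9, -184.9, 312.3]
orientation: [2.661, 1.668, 0.002]
ft_force: [0.5, -0.3, -0.7]
width: 61.7
```

```bash
python3 m.py 10
python3 - <<'E'
from h import *
np.set_printoptions(precision=1,suppress=True)
d=cam("top");save(d,"t10.png");P=cloud(d);hsv=cv2.cvtColor(d["img"],cv2.COLOR_RGB2HSV);H,S=hsv[...,0],hsv[...,1]
m=(H>40)&(H<80)&(S>100)&(P[...,1]<-80)&(P[...,0]<750)&(P[...,0]>400)
q=P[m];print(len(q),np.median(q,0) if len(q) else "",np.percentile(q,[3,97],0) if len(q) else "")
s=cv2.imread("pics/s10.png")[170:310,120:300]
t=cv2.imread("pics/t10.png")[130:290,200:480]
cv2.imwrite("pics/c10.png",np.vstack([cv2.resize(s,(385,300)),cv2.resize(t,(385,220))]))
E
```

```text
wrist g 152 [442.8  91.4] [ 639.7 -164.5   78.4] [ 623.3 -195.    76.6] [ 649.9 -148.9   80. ] ((633.8343505859375, -173.33822631835938), (58.807281494140625, 8.030580520629883), 57.164649963378906)
wrist g 183 [403.9 120.7] [ 584.8 -187.9   41. ] [ 571.7 -208.    31.1] [ 607.3 -153.    57.2] ((590.8370361328125, -178.21575927734375), (74.57805633544922, 1.5183123350143433), 57.912811279296875)
wrist o 146 [398.3 202. ] [ 527.1 -289.9   74.6] [ 516.5 -296.    53.7] [ 540.7 -284.8   93.1] ((529.4322509765625, -290.42791748046875), (5.3224263191223145, 30.417795181274414), 73.86550903320312)
scene g 182 [248.7 250.2] [ 636.2 -160.8   79.3] [ 622.6 -182.3   66.1] [ 652.3 -139.2   81.5] ((658.66845703125, -169.55899047851562), (44.94765090942383, 78.08052062988281), 70.49105072021484)
scene o 90 [328.3 169.1] [453.6 193.9  82.3] [435.5 171.2  78.6] [473.2 225.4  85.7] ((452.33203125, 198.1904754638672), (38.193695068359375, 56.134849548339844), 16.87095832824707)
scene o 182 [300.2 179.8] [488.1  71.5 106.8] [468.8  46.9 101.8] [509.  101.7 111.5] ((488.6172180175781, 74.41741943359375), (39.1882438659668, 58.70945739746094), 12.814898490905762)
scene o 96 [176.2 257.4] [ 579.8 -317.5   92.7] [ 520.8 -322.6   34.3] [ 587.1 -289.1   95.9] ((552.3142700195312, -304.761474609375), (6.007810592651367, 78.98107147216797), 64.33554077148438)
138 [ 619.  -175.1   81. ] [[ 591.7 -221.1   76.3]
 [ 647.3 -143.2   86.1]]
```

View pics/c10.png

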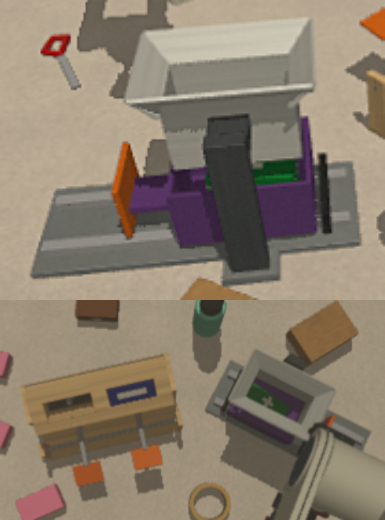

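```bash
python3 -c "
from workcell import ctrl
o=ctrl.get_obs();print(o['t'],o['ft_force']);print(ctrl.close_job())"
```

```text
24.75 [0.33704521 0.63284549 0.0594468 ]
the job is handed in; nothing more can be done
None
```

I finished the job and handed it in at about 24.8 s; the hand-in gave no verdict. I pushed the box to its stop, pressed the left pedal fully, gripped the raised green tin and lifted it out. I then lowered it into the spout's mouth, slowly and without touching the lips, and let go.

**Last checks:**
- **Green tin:** it stands upright in the box, with its top at about 80 mm, which is the box floor plus the tin's 55 mm height.
- **Box:** it slipped back about 1.5 mm when the tin landed. It is still home, since the limit is 6 mm.
- **Blue tin and its pedal:** the blue tin looks unmoved in its pocket and its pedal is up.
- **Bystanders:** the tape roll, flask and carton look unmoved by eye; I did not measure them.
- **Arm:** it was clear of everything at hand-in, with less than 1 N on the wrist.

**What disagreed:**
- **Fingertips:** the real fingertips sit about 33 mm above the reported tool point, judged from the pedal contact; the wrist depth suggested nearer 40 mm. Because of this, the first pedal press and the first tin grip closed on air without touching anything. I corrected for it afterwards.
- **Grip angle:** the interface cannot tilt the tool, so I gripped the tilted tin with the tool vertical. It stayed about 24° tilted in the fingers until I let go.
- **Picture budget:** I viewed 11 pictures, one over the budget of 10.

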